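# Sweep the loose game tiles into the stall tray

## Robot

A 7-joint arm with a two-finger parallel gripper is mounted at the origin on the work surface. World frame = base frame: x ahead of the robot, y to its left, z up, the work surface at z = 0. Lengths are in mm, angles in rad, forces in N, time in s.
With the tool pointing down it reaches from about 425 to 1025 mm from the base axis. Payload 9.4 kg.
Tool frame: the origin (TCP) lies on the centre line of the jaws, within the pads' length; the fingertips stand 8 mm ahead of it and the grasp point (between the pads) lies 11 mm behind it (r.nose_length is the z of the fingertips in the tool frame, in mm); z points along the fingers, y is the line along which they close (so a half turn about z gives the same grasp; the last joint's range is limited). The gripper opens to 93 mm and grips with 3 to 60 N. Pads are 15 mm wide; open, the fingers measure 128 mm over their backs; the gripper's body (75 mm by 188 mm) begins 65 mm behind the grasp point.
Start: joints at [1.123, 0.599, -0.003, 1.599, 0.002, 0.943, -0.08], TCP at [262.702, -675.73, 226.618] pointing down, gripper open.
Joint ranges: [-2.57, 2.57], [-0.35, 1.97], [-1.29, 1.29], [0.11, 2.56], [-1.05, 4.19], [0.11, 1.86], [-2.63, 2.63]. Speed limits (rad/s): [2.22, 2.22, 3.01, 3.01, 3.14, 3.14, 3.14].

## Interface

Orientations are given as a rotation vector (axis times angle).
In Python, from workcell import r, eyes gives the robot as it stands.
- The arm moves only by the tool step_arm, never from a script. Its argument "moves" is a list of rows, each a list of 3 entries, a list of its own where there are three numbers: the closure in counts, from 0 (fully open) to 255 (shut), then the shift along the tool's x, y, z in cm, then the turn about the tool's z in rad. In form: [[grip, [x, y, z], roll], ...]. A call has 1 to 20 rows; each row shifts and turns the commanded pose from where the row before left it, along the tool's axes as they then stand; what a row does not reach is not made up. A row lasts 1/10 s, in which the tool goes at most 50 mm and 8.59 degrees, less where a joint would pass 70% of its speed; a pose out of reach is approached as far as the arm can. A call with a gripper value outside its range is refused whole. The fingers move at their own pace and stop on an object; the grip force is fixed at half the most. Time passes only in rows, so rows that do not move let the fingers close. It gives the time, the measured TCP pose, the force, the opening and the grip force at its end, in the units of the state.
- r.get_obs(): the state, without advancing time (a new reading comes with each control period).
- eyes.get_image(name): name is "side" or "top"; returns a dict with "frame" (480x640x3 uint8, blue, green, red), "z_map" (480x640 float32, mm along the optical axis (not along the pixel's ray), 0 where there is no reading), "fx", "fy", "cx", "cy" (pixels), "camera_from_world" (4x4, takes a point from world to camera coordinates). Camera axes: x right, y up, looking along -z (the intrinsics and any distortion apply to the point x, -y, -z); pixel columns grow to the right and rows downward; lengths in mm; the calibration is good to about 2 mm. A picture is of the moment at which its call begins.
- r.finish_job(): hands the job in; it is judged then, once.
The state is a dict: "time_s": time; "joint_pos": joint angles; "dq": joint speeds; "effort": joint torques, N m; "eef_pos": TCP position; "eef_rot": TCP orientation; "force": force on the tool from outside, world axes, zero at the start; "moment": the same for the moment, N m; "width": finger opening in mm; "grasp_force": force on a finger pad.
Only numpy, scipy, OpenCV 4.12 (cv2) and the standard library are available. Lean on these libraries where they do the work, as an engineer would, in place of code of your own. Each camera call takes 0.05 s, during which the arm holds its last target. There are 200 camera calls.

## Task

Tidy the antiques counter: using the fingertips like a broom, sweep the three loose green-topped game tiles across the red counter and in through the open side of the dark wooden tray, until all three lie flat and completely inside it. Keep every tile sliding on the counter, never lifting it or tipping it over, and leave all the other goods standing where they are.

Things in the scene. Friction and masses are not known exactly. Their poses are not given: they have to be found in the camera images.
- tray: dark wooden tray fixed on the red counter: back wall and two side walls 28 high, 10 thick; fourth side open, no lip; dark blue floor flush with the counter. Inner space 220 (x) by 120 (y); origin: its centre at counter level. y points from the open side (y = -60) to the back wall (+60); side walls at x = -110, +110. The open side faces the tiles, to the robot's right (-y), within 17 degrees
- tile1: loose game tile lying flat, ivory below and green on top, 40 (x) by 30 (y) by 22 tall, about 40 g, slides easily without tipping when pushed low; origin: centre of its underside
- tile2: loose game tile lying flat, ivory below and green on top, 40 (x) by 30 (y) by 22 tall, about 40 g, slides easily without tipping when pushed low; origin: centre of its underside
- tile3: loose game tile lying flat, ivory below and green on top, 40 (x) by 30 (y) by 22 tall, about 40 g, slides easily without tipping when pushed low; origin: centre of its underside
- cup: blue ceramic sake cup, 54 wide at the rim, 45 tall (mm); loose, to be left alone; origin: centre of its underside
- pillbox: dark lacquer box with a small brass knob, 49 square, 50 tall (mm); loose, to be left alone; origin: centre of its underside
- bowl: green glass bowl, 110 wide, 50 tall (mm); loose, to be left alone; origin: centre of its underside
- doll: turned wooden doll, 52 wide, 152 tall (mm); loose, to be left alone; origin: centre of its underside
- caddy: copper tea caddy with dark wooden cap, 72 wide, 85 tall (mm); loose, to be left alone; origin: centre of its underside
- vase: blue ceramic vase, 90 wide, 165 tall (mm); loose, to be left alone; origin: centre of its underside
- weight: brass paperweight bar, 24 x 80, 28 tall (mm); loose, to be left alone; origin: centre of its underside
There are look-alikes about, which are no part of the job. What is shaped like the tile1 but purple is not meant. What is shaped like the tile2 but purple is not meant.

How it is judged:
By the outcome, as a careful person would: the job done as asked, in the order asked, and still so for the second after the job is handed in, with the robot touching nothing.
It also fails if it takes over 72 s, if anything falls off the work surface, if the arm or the gripper's body presses on something with over 40 N, if the wrist force passes 120 N, or if a joint passes its speed limit or range.

## Working session

There is one attempt and no reset: what is moved stays moved. The work goes in short steps, Python scripts to look and compute and a tool call to move; the robot and the scene stay as the last step left them, time stands still between calls to the robot, and variables do not carry over. Pictures are saved under pics/ and viewed, at most 10 in all, crops included, and the job is handed in when it is done.

Besides the shell and the picture viewer there is one more tool, called after "Call:" as name(argument=value, ...) on one line, values as JSON. step_arm: Moves the arm, as the interface text tells. Its arguments: {"type":"object","properties":{"moves":{"type":"array","items":{"type":"array"}}},"required":["moves"]}

```bash
mkdir -p pics; ls; cat > h.py <<'E'
import numpy as np, cv2
from workcell import r, eyes
def snap(n):
    d=eyes.get_image(n); d['T']=np.array(d['camera_from_world']); return d
def ray(d,u,v,z):
    T=d['T'];R=T[:3,:3];t=T[:3,3];c=-R.T@t
    w=R.T@np.array([(u-d['cx'])/d['fx'],-(v-d['cy'])/d['fy'],-1.0])
    return c+w*((z-c[2])/w[2])
def pts(d):
    z=d['z_map'];v,u=np.mgrid[0:480,0:640]
    P=np.stack([(u-d['cx'])/d['fx']*z,-(v-d['cy'])/d['fy']*z,-z],-1)
    T=d['T'];return (P-T[:3,3])@T[:3,:3]
E
python3 - <<'E'
from h import *
for n in('top','side'):
    d=snap(n); cv2.imwrite(f'pics/{n}0.png',d['frame'])
    np.savez(f'{n}0.npz',**{k:d[k] for k in('frame','z_map','fx','fy','cx','cy','T')})
    print(n,d['fx'],d['cx'],d['cy'],[k for k in d],(-d['T'][:3,:3].T@d['T'][:3,3]).round())
o=r.get_obs();print(o['eef_pos'],o['eef_rot'],o['force'],o['width'],r.nose_length)
E
```

```text
pics
top 466.20747855903926 322.591911159677 239.22804660167702 ['frame', 'z_map', 'fx', 'fy', 'cx', 'cy', 'camera_from_world', 'T'] [ 352.  107. 1177.]
side 494.8227057633269 325.11459082739657 232.38603565674217 ['frame', 'z_map', 'fx', 'fy', 'cx', 'cy', 'camera_from_world', 'T'] [ 479. -640.  688.]
[ 262.58293106 -675.33777065  225.89147863] [-3.08646217e+00 -5.79050229e-01  5.79461502e-04] [ 1.01300418  0.53701566 -0.05342966] 93.16823973961749 8.0
```

View pics/top0.png

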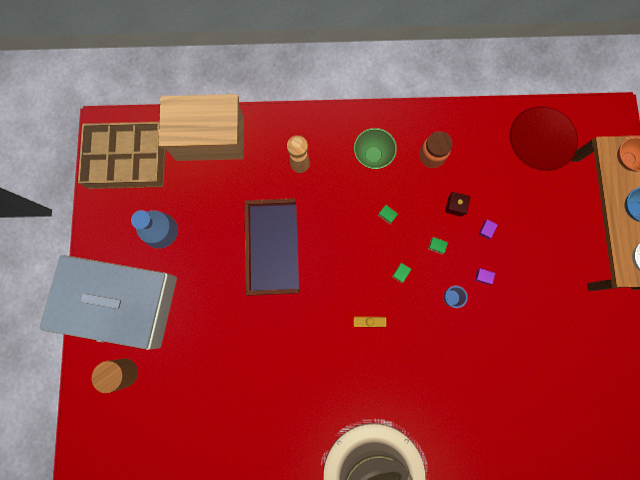

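View pics/side0.png

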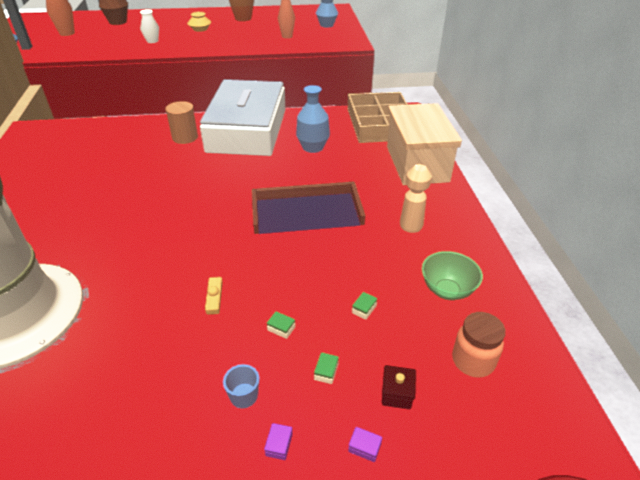

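The top view shows green tiles at (388,214), (438,246) and (402,273). The purple blocks at (489,229) and (486,277) are look-alikes and don't count. The tray spans about (247-299, 200-294), with its open side facing right (-y). Nearby goods to avoid are the weight (370,322), cup (456,297), pillbox (458,204), bowl (375,148) and caddy (437,149).

```bash
python3 - <<'E'
from h import *
from scipy.spatial.transform import Rotation as Ro
print(Ro.from_rotvec([-3.0865,-.579,0.00058]).as_matrix().round(3))
for n in('top','side'):
    d=dict(np.load(n+'0.npz')); P=pts(d)
    hsv=cv2.cvtColor(d['frame'],cv2.COLOR_BGR2HSV)
    print(n,'base px', end=' ')
    c=d['T']@[0,0,0,1]; print((d['cx']+d['fx']*c[0]/-c[2]).round(),(d['cy']-d['fy']*c[1]/-c[2]).round())
    for nm,lo,hi,h in(('green',(50,120,60),(75,255,255),22),('purple',(130,100,80),(155,255,255),22),('tray',(110,40,20),(130,160,120),0),('brass',(18,120,120),(30,255,255),28),('blue',(100,100,60),(115,255,255),45)):
        m=cv2.inRange(hsv,lo,hi)
        for q in cv2.findContours(m,0,2)[0]:
            if not 60<cv2.contourArea(q)<8000: continue
            qq=q[:,0].astype(float)
            W=np.array([ray(d,u,v,h)[:2] for u,v in qq]).astype(np.float32)
            (a,b),(w,l),an=cv2.minAreaRect(W)
            mk=np.zeros(m.shape,np.uint8);cv2.drawContours(mk,[q],-1,1,-1)
            zz=P[(mk>0)&(d['z_map']>0)]
            print(nm,qq.mean(0).round(),'c',(round(a),round(b)),'size',round(w),round(l),'ang',round(an,1),'z',np.median(zz[:,2]).round() if len(zz) else None)
E
```

```text
[[ 0.932  0.362 -0.001]
 [ 0.362 -0.932  0.001]
 [-0.    -0.001 -1.   ]]
top base px 373.0 477.0
green [402. 272.] c (478, -89) size 29 39 ang 55.4 z 23.0
green [438. 245.] c (545, -184) size 38 28 ang 66.2 z 23.0
green [388. 214.] c (629, -62) size 38 28 ang 50.5 z 23.0
purple [485. 276.] c (463, -295) size 41 30 ang 71.5 z 23.0
purple [488. 229.] c (583, -313) size 31 41 ang 60.8 z 23.0
tray [166. 235.] c (595, 511) size 53 88 ang 57.7 z 69.0
tray [263. 236.] c (554, 232) size 216 118 ang 1.0 z 1.0
brass [366. 319.] c (360, -3) size 76 22 ang 88.6 z 17.0
blue [455. 296.] c (414, -211) size 50 49 ang 42.1 z 18.0
blue [153. 222.] c (605, 535) size 94 79 ang 88.6 z 118.0
blue [632. 205.] c (635, -672) size 30 83 ang 81.6 z 132.0
side base px 11.0 312.0
green [326. 365.] c (543, -188) size 38 26 ang 66.3 z 20.0
green [364. 301.] c (626, -68) size 36 25 ang 48.3 z 20.0
purple [365. 444.] c (579, -321) size 36 40 ang 60.2 z 20.0
purple [277. 441.] c (461, -303) size 46 31 ang 71.8 z 20.0
tray [242. 400.] c (408, -223) size 18 38 ang 83.3 z 22.0
tray [313. 145.] c (597, 514) size 60 71 ang 88.2 z 22.0
tray [327.  21.] c (759, 1517) size 116 65 ang 84.7 z 20.0
brass [212. 299.] c (360, -22) size 78 22 ang 88.0 z 14.0
brass [198.  21.] c (225, 1495) size 83 208 ang 16.0 z 32.0
blue [312.  89.] c (619, 764) size 42 42 ang 84.2 z 162.0
```

```bash
python3 - <<'E'
from h import *
d=dict(np.load('top0.npz'));P=pts(d)
m=((P[...,2]>15)&(d['z_map']>0)&(P[...,0]>300)&(P[...,0]<900)&(abs(P[...,1])<420)).astype(np.uint8)
n,l,s,c=cv2.connectedComponentsWithStats(m)
for i in range(1,n):
    if s[i,4]>40:
        q=P[l==i];print(c[i].round(),'x',np.percentile(q[:,0],[1,99]).round(),'y',np.percentile(q[:,1],[1,99]).round(),'z',q[:,2].max().round())
f=(abs(P[...,2])<6)&(cv2.inRange(cv2.cvtColor(d['frame'],cv2.COLOR_BGR2HSV),(110,40,20),(130,160,120))>0)
for x in(460,554,650):
    q=P[f&(abs(P[...,0]-x)<8)];q=q[abs(q[:,1]-232)<90];print(x,q[:,1].min().round(),q[:,1].max().round())
E
```

```text
[216. 129.] x [785. 899.] y [306. 419.] z 128.0
[516. 139.] x [762. 883.] y [-420. -390.] z 33.0
[375. 146.] x [742. 846.] y [-84.  20.] z 56.0
[436. 149.] x [753. 817.] y [-217. -153.] z 92.0
[298. 153.] x [748. 794.] y [138. 184.] z 157.0
[458. 204.] x [621. 674.] y [-264. -210.] z 54.0
[260. 247.] x [433. 672.] y [174. 301.] z 37.0
[388. 214.] x [607. 649.] y [-83. -41.] z 28.0
[488. 229.] x [561. 605.] y [-333. -294.] z 28.0
[438. 245.] x [526. 563.] y [-205. -162.] z 28.0
[401. 273.] x [456. 499.] y [-107.  -69.] z 27.0
[485. 276.] x [446. 482.] y [-317. -275.] z 28.0
[457. 297.] x [389. 439.] y [-237. -186.] z 51.0
[369. 322.] x [348. 371.] y [-42.  34.] z 32.0
460 173.0 289.0
554 174.0 290.0
650 175.0 292.0
```

Call:
step_arm(moves=[[200, [0, 0, 0], -0.15], [200, [0, 0, 0], -0.15], [200, [0, 0, 0], -0.15], [200, [0, 0, 0], -0.15], [200, [0, 0, 0], -0.15], [200, [0, 0, 0], -0.15], [200, [0, 0, 0], -0.15], [200, [0, 0, 0], -0.15], [200, [0, 0, 0], 0]])

```text
time_s: 1.0
eef_pos: [262.2, -675.6, 226.0]
eef_rot: [-2.219, -2.223, -0.001]
force: [-0.0, 0.3, -1.0]
width: 25.6
grasp_force: 0.0
```

Call:
step_arm(moves=[[200, [3.6, 2.35, 0], 0], [200, [3.6, 2.35, 0], 0], [200, [3.6, 2.35, 0], 0], [200, [3.6, 2.35, 0], 0], [200, [3.6, 2.35, 0], 0], [200, [3.6, 2.35, 0], 0], [200, [3.6, 2.35, 0], 0], [200, [3.6, 2.35, 0], 0], [200, [3.6, 2.35, 0], 0], [200, [3.6, 2.35, 0], 0], [200, [3.6, 2.35, 0], 0], [200, [3.6, 2.35, 0], 0], [200, [0.8, 0.1, 2], 0], [200, [0, 0, 4], 0], [200, [0, 0, 4], 0], [200, [0, 0, 3], 0], [200, [0, 0, 2], 0], [200, [0, 0, 0], 0], [200, [0, 0, 0], 0]])

```text
time_s: 2.9
eef_pos: [545.8, -235.6, 76.7]
eef_rot: [-2.224, -2.218, 0.001]
force: [-1.6, 0.3, 0.3]
width: 20.1
grasp_force: 0.0
```

Call:
step_arm(moves=[[200, [0, 0, 2], 0], [200, [0, 0, 2], 0], [200, [0, 0, 1.2], 0], [200, [0, 0, 0.6], 0], [200, [0, 0, 0.5], 0], [200, [0, 0, 0], 0], [200, [0, 0, 0], 0]])

```text
time_s: 3.6
eef_pos: [546.0, -235.9, 14.2]
eef_rot: [2.221, 2.221, 0.0]
force: [0.7, -0.7, 0.1]
width: 20.1
grasp_force: 0.0
```

```bash
python3 - <<'E'
from h import *
d=snap('side');cv2.imwrite('pics/s1.png',cv2.resize(d['frame'][240:480,150:470],None,fx=2,fy=2))
E
```

```text
(no output)
```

View pics/s1.png

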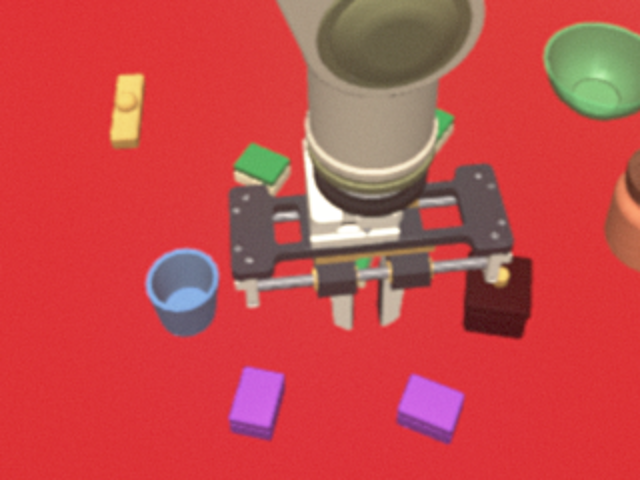

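The crop shows the fingers on the counter at about (370,320), right behind the green tile. The purple pair at (257,400) and (430,408) are behind the hand and out of the way. Next I sweep this tile.

Call:
step_arm(moves=[[200, [0.8, 0, 0], 0], [200, [0.8, 0, 0], 0], [200, [0.6, 0, 0], 0], [200, [0.5, 0, 0], 0], [200, [0.5, 0, 0], 0], [200, [0.5, 0, 0], 0], [200, [0.5, 0, 0], 0], [200, [0.6, 0, 0], 0], [200, [0.8, 0, 0], 0], [200, [1, 0, 0], 0], [200, [1, 0, 0], 0], [200, [1, 0, 0], 0], [200, [1, 0, 0], 0], [200, [1, 0, 0], 0], [200, [1, 0, 0], 0], [200, [1, 0, 0], 0], [200, [1, 0, 0], 0], [200, [1, 0, 0], 0], [200, [1, 0, 0], 0], [200, [1, 0, 0], 0]])

```text
time_s: 5.65
eef_pos: [545.7, -68.9, 13.6]
eef_rot: [-2.221, -2.221, 0.0]
force: [0.7, 0.5, -0.4]
width: 20.0
grasp_force: 0.1
```

```bash
cat >> h.py <<'E'
def greens(n,h=22):
    d=snap(n);hsv=cv2.cvtColor(d['frame'],cv2.COLOR_BGR2HSV);m=cv2.inRange(hsv,(50,120,60),(75,255,255))
    for q in cv2.findContours(m,0,2)[0]:
        if cv2.contourArea(q)<25: continue
        W=np.array([ray(d,u,v,h)[:2] for u,v in q[:,0].astype(float)]).astype(np.float32)
        R=cv2.minAreaRect(W);print(n,np.round(R[0]),np.round(R[1]),round(R[2]),'x',W[:,0].min().round(),W[:,0].max().round(),'y',W[:,1].min().round(),W[:,1].max().round())
    return d
E
python3 -c "
from h import *
greens('top');greens('side')"
```

```text
top [555. -43.] [25. 28.] 43 x 538.0 574.0 y -49.0 -26.0
side [475. -94.] [27. 35.] 55 x 456.0 495.0 y -113.0 -75.0
side [626. -67.] [36. 26.] 52 x 606.0 646.0 y -88.0 -46.0
side [548. -50.] [40. 16.] 83 x 538.0 558.0 y -70.0 -30.0
```

Call:
step_arm(moves=[[200, [0.6, 0, 0], 0], [200, [1.2, 0, 0], 0], [200, [1.2, 0, 0], 0], [200, [1.2, 0, 0], 0], [200, [1.2, 0, 0], 0], [200, [1.2, 0, 0], 0], [200, [1.2, 0, 0], 0], [200, [1.2, 0, 0], 0], [200, [1.2, 0, 0], 0], [200, [1.2, 0, 0], 0], [200, [1.2, 0, 0], 0]])

```text
time_s: 6.85
eef_pos: [545.7, 57.3, 13.6]
eef_rot: [-2.221, -2.221, 0.0]
force: [-0.3, -0.5, -0.1]
width: 20.0
grasp_force: 0.1
```

```bash
python3 - <<'E'
from h import *
d=greens('top');greens('side')
cv2.imwrite('pics/t2.png',cv2.resize(d['frame'][160:360,230:500],None,fx=2.5,fy=2.5))
E
```

```text
side [476. -94.] [28. 35.] 55 x 454.0 495.0 y -114.0 -73.0
side [626. -67.] [37. 25.] 44 x 607.0 646.0 y -85.0 -49.0
side [547.  77.] [38. 16.] 84 x 538.0 557.0 y 58.0 96.0
```

View pics/t2.png

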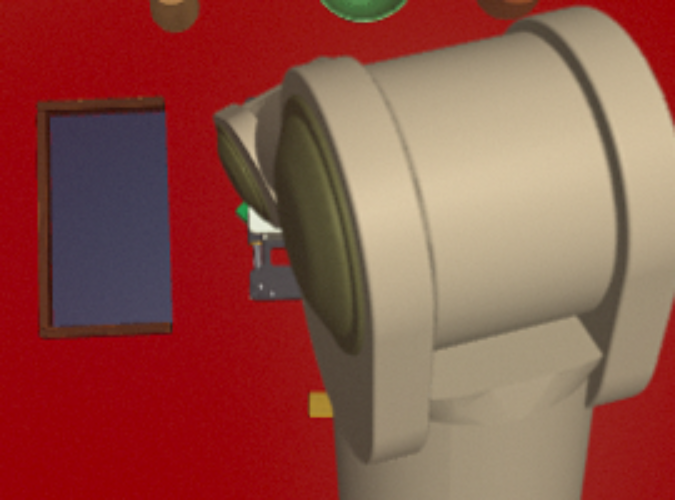

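The top crop shows one green tile corner at (242,210), ahead of the fingers. The tile is wedged corner-first in the finger gap and riding along steadily, so I carry on into the tray.

Call:
step_arm(moves=[[200, [0.6, 0, 0], 0], [200, [1.2, 0, 0], 0], [200, [1.2, 0, 0], 0], [200, [1.2, 0, 0], 0], [200, [1.2, 0, 0], 0], [200, [1.2, 0, 0], 0], [200, [1.2, 0, 0], 0], [200, [1.2, 0, 0], 0], [200, [1.2, 0, 0], 0], [200, [1.2, 0, 0], 0], [200, [1, 0, 0], 0], [200, [0.8, 0, 0], 0], [200, [0.6, 0, 0], 0], [200, [0.4, 0, 0], 0], [200, [0, 0, 0], 0], [200, [-1, 0, 0], 0], [200, [-2, 0, 0], 0], [200, [-3, 0, 0], 0], [200, [-3, 0, -2], 0], [200, [0, 0, -4], 0]])

```text
time_s: 8.95
eef_pos: [543.6, 101.4, 71.8]
eef_rot: [-2.228, -2.214, 0.012]
force: [1.1, 0.9, -0.9]
width: 19.9
grasp_force: 0.0
```

```bash
python3 -c "
from h import *
greens('top');greens('side')"
```

```text
top [551. 222.] [40. 28.] 44 x 529.0 573.0 y 201.0 243.0
side [476. -92.] [24. 36.] 55 x 456.0 495.0 y -102.0 -73.0
side [626. -66.] [38. 24.] 44 x 605.0 645.0 y -78.0 -46.0
side [557. 214.] [43. 18.] 85 x 547.0 567.0 y 194.0 236.0
```

Call:
step_arm(moves=[[200, [-3.9, -1.1, 0], 0], [200, [-3.9, -1.1, 0], 0], [200, [-3.9, -1.1, 0], 0], [200, [-3.9, -1.1, 0], 0], [200, [-3.9, -1.1, 0], 0], [200, [-3.9, -1.1, 0], 0], [200, [0, 0, 0], 0], [200, [0, 0, 0], 0]])

```text
time_s: 9.85
eef_pos: [479.0, -127.2, 73.4]
eef_rot: [-2.225, -2.218, 0.0]
force: [0.2, 0.2, -0.0]
width: 20.4
grasp_force: 0.0
```

Call:
step_arm(moves=[[200, [-0.8, 0, 1], 0], [200, [0, 0, 2], 0], [200, [0, 0, 1.5], 0], [200, [0, 0, 1], 0], [200, [0, 0, 0.4], 0], [200, [0, 0, 0], 0], [200, [0.6, 0, 0], 0], [200, [0.6, 0, 0], 0], [200, [0.5, 0, 0], 0], [200, [0.5, 0, 0], 0], [200, [0.5, 0, 0], 0], [200, [0.5, 0, 0], 0], [200, [0.5, 0, 0], 0], [200, [0.6, 0, 0], 0], [200, [0.8, 0, 0], 0], [200, [1, 0, 0], 0], [200, [1, 0, 0], 0], [200, [1, 0, 0], 0], [200, [1, 0, 0], 0], [200, [1, 0, 0], 0]])

```text
time_s: 11.85
eef_pos: [479.7, -31.7, 14.6]
eef_rot: [-2.221, -2.222, 0.0]
force: [-0.0, -0.3, -0.4]
width: 19.8
grasp_force: 0.2
```

```bash
python3 -c "
from h import *
greens('top');greens('side')"
```

```text
top [481.   0.] [14. 38.] 75 x 461.0 498.0 y -8.0 10.0
top [550. 221.] [38. 28.] 44 x 529.0 573.0 y 201.0 243.0
top [629. -62.] [38. 29.] 49 x 607.0 649.0 y -83.0 -39.0
side [626. -67.] [35. 26.] 49 x 605.0 646.0 y -88.0 -48.0
side [480. -14.] [17. 37.] 2 x 471.0 488.0 y -32.0 4.0
side [549. 216.] [40. 29.] 46 x 539.0 569.0 y 194.0 237.0
```

Call:
step_arm(moves=[[200, [1, 0.05, 0], 0], [200, [1.2, 0.05, 0], 0], [200, [1.2, 0.05, 0], 0], [200, [1.2, 0.05, 0], 0], [200, [1.2, 0.05, 0], 0], [200, [1.2, 0.05, 0], 0], [200, [1.2, 0.05, 0], 0], [200, [1.2, 0.05, 0], 0], [200, [1.2, 0.05, 0], 0], [200, [1.2, 0.05, 0], 0], [200, [1.2, 0.05, 0], 0], [200, [1.2, 0.05, 0], 0], [200, [1.2, 0.05, 0], 0], [200, [1.2, 0.05, 0], 0]])

```text
time_s: 13.35
eef_pos: [486.7, 134.3, 14.6]
eef_rot: [-2.221, -2.221, 0.0]
force: [0.2, -0.2, -0.1]
width: 20.1
grasp_force: 0.1
```

```bash
python3 -c "
from h import *
greens('top');greens('side')"
```

```text
top [629. -62.] [38. 28.] 50 x 609.0 649.0 y -83.0 -39.0
side [627. -66.] [35. 26.] 51 x 607.0 647.0 y -82.0 -46.0
side [486. 152.] [36. 17.] 87 x 478.0 495.0 y 134.0 171.0
```

Tile 2 is tracking at about x = 486. I finish the push, back out and look.

Call:
step_arm(moves=[[200, [0.8, 0, 0], 0], [200, [1.2, 0, 0], 0], [200, [1.2, 0, 0], 0], [200, [1.2, 0, 0], 0], [200, [0.9, 0, 0], 0], [200, [0.6, 0, 0], 0], [200, [0.4, 0, 0], 0], [200, [0, 0, 0], 0], [200, [-1, 0, 0], 0], [200, [-2, 0, 0], 0], [200, [-3, 0, 0], 0], [200, [-3, 0, -2], 0], [200, [0, 0, -4], 0], [200, [-4, 2, 0], 0], [200, [-4, 2, 0], 0], [200, [-4, 2, 0], 0], [200, [-4, 2, 0], 0], [200, [-4, 2, 0], 0], [200, [0, 0, 0], 0], [200, [0, 0, 0], 0]])

```text
time_s: 15.45
eef_pos: [585.8, -96.4, 74.2]
eef_rot: [-2.226, -2.217, 0.001]
force: [-1.0, 1.3, 0.2]
width: 19.9
grasp_force: 0.0
```

```bash
python3 -c "
from h import *
greens('top');greens('side')"
```

```text
top [484. 220.] [29. 39.] 58 x 461.0 506.0 y 199.0 241.0
top [551. 222.] [40. 28.] 44 x 529.0 573.0 y 201.0 243.0
top [629. -62.] [38. 29.] 49 x 607.0 649.0 y -83.0 -39.0
side [626. -67.] [37. 25.] 50 x 606.0 646.0 y -88.0 -46.0
side [482. 214.] [27. 38.] 56 x 461.0 503.0 y 193.0 234.0
side [548. 215.] [39. 28.] 45 x 528.0 569.0 y 194.0 236.0
```

Call:
step_arm(moves=[[200, [-1.6, 2.2, 0], 0], [200, [0, 2.1, 0], 0], [200, [0, 0, 2], 0], [200, [0, 0, 2], 0], [200, [0, 0, 1.2], 0], [200, [0, 0, 0.8], 0], [200, [0, 0, 0], 0], [200, [0.6, 0, 0], 0], [200, [0.6, 0, 0], 0], [200, [0.5, 0, 0], 0], [200, [0.5, 0, 0], 0], [200, [0.5, 0, 0], 0], [200, [0.5, 0, 0], 0], [200, [0.5, 0, 0], 0], [200, [0.6, 0, 0], 0], [200, [0.8, 0, 0], 0], [200, [1, 0, 0], 0], [200, [1, 0, 0], 0], [200, [1, 0, 0], 0], [200, [1, 0, 0], 0]])

```text
time_s: 17.55
eef_pos: [629.7, -17.6, 14.6]
eef_rot: [-2.221, -2.222, -0.0]
force: [0.2, 0.3, 0.3]
width: 19.7
grasp_force: 0.1
```

```bash
python3 -c "
from h import *
greens('top');greens('side')"
```

```text
top [484. 220.] [29. 39.] 58 x 461.0 506.0 y 199.0 241.0
top [551. 222.] [40. 28.] 44 x 529.0 573.0 y 201.0 243.0
top [641.  17.] [15. 32.] 77 x 624.0 656.0 y 8.0 24.0
side [634.   2.] [39. 13.] 75 x 624.0 645.0 y -16.0 20.0
side [483. 213.] [27. 36.] 56 x 461.0 503.0 y 193.0 234.0
side [549. 215.] [38. 29.] 42 x 528.0 569.0 y 194.0 236.0
```

Call:
step_arm(moves=[[200, [1, -0.1, 0], 0], [200, [1.2, -0.1, 0], 0], [200, [1.2, -0.1, 0], 0], [200, [1.2, -0.1, 0], 0], [200, [1.2, -0.1, 0], 0], [200, [1.2, -0.1, 0], 0], [200, [1.2, -0.1, 0], 0], [200, [1.2, -0.1, 0], 0], [200, [1.2, -0.1, 0], 0], [200, [1.2, -0.1, 0], 0], [200, [1.2, -0.1, 0], 0], [200, [1.2, -0.1, 0], 0], [200, [0.6, 0, 0], 0]])

```text
time_s: 18.95
eef_pos: [617.4, 131.1, 14.6]
eef_rot: [-2.22, -2.223, -0.001]
force: [-0.8, -0.2, 0.9]
width: 19.7
grasp_force: 0.1
```

```bash
python3 -c "
from h import *
greens('top');greens('side')"
```

```text
top [484. 220.] [29. 39.] 58 x 461.0 506.0 y 199.0 241.0
top [551. 222.] [40. 28.] 44 x 529.0 573.0 y 201.0 243.0
side [621. 148.] [40. 15.] 82 x 611.0 630.0 y 129.0 167.0
side [483. 213.] [27. 36.] 56 x 461.0 503.0 y 193.0 234.0
```

Call:
step_arm(moves=[[200, [0.8, 0, 0], 0], [200, [1.2, 0, 0], 0], [200, [1.2, 0, 0], 0], [200, [1.2, 0, 0], 0], [200, [1, 0, 0], 0], [200, [0.8, 0, 0], 0], [200, [0.5, 0, 0], 0], [200, [0.3, 0, 0], 0], [200, [0, 0, 0], 0], [200, [-1, 0, 0], 0], [200, [-2, 0, 0], 0], [200, [-3, 0, 0], 0], [200, [-3, 0, -2], 0], [200, [0, 0, -4], 0], [200, [-4, 0, -4], 0], [200, [-4, 0, -4], 0], [200, [-4, 0, -4], 0], [200, [-4, 0, 0], 0], [200, [0, 0, 0], 0], [200, [0, 0, 0], 0]])

```text
time_s: 21.05
eef_pos: [617.1, -39.2, 180.7]
eef_rot: [2.225, 2.217, -0.001]
force: [-0.4, 0.8, 0.0]
width: 20.1
grasp_force: 0.0
```

```bash
python3 - <<'E'
from h import *
greens('top');d=greens('side')
cv2.imwrite('pics/s3.png',d['frame'])
E
```

```text
top [484. 220.] [29. 39.] 58 x 461.0 506.0 y 199.0 241.0
top [551. 222.] [40. 28.] 44 x 529.0 573.0 y 201.0 243.0
top [624. 223.] [41. 29.] 28 x 601.0 648.0 y 202.0 243.0
side [483. 213.] [27. 36.] 56 x 461.0 503.0 y 193.0 234.0
side [548. 216.] [39. 29.] 45 x 528.0 569.0 y 194.0 237.0
side [621. 217.] [39. 29.] 29 x 600.0 635.0 y 197.0 235.0
```

View pics/s3.png

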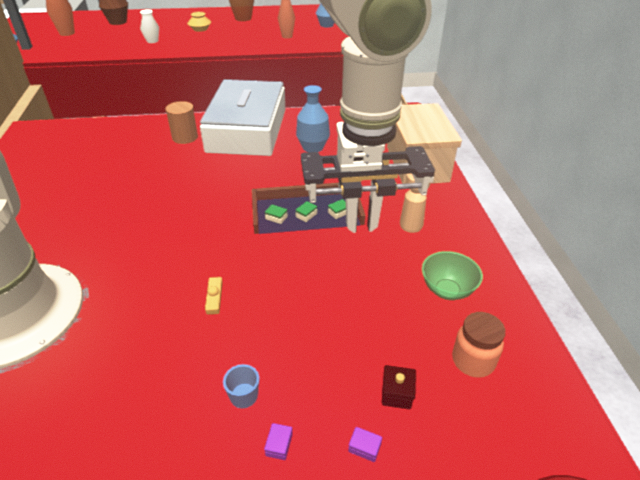

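The picture shows all three tiles flat in the tray at (276,214), (306,211) and (338,208). Their near edges are at y ≥ 199, against the open side at about y = 174. The other goods stand where they were, and the gripper is clear.

```bash
python3 -c "
from workcell import r
print(r.finish_job())"
```

```text
the job is handed in; nothing more can be done
None
```

All three green-topped tiles were swept into the tray and lie flat, fully inside it; the other goods look unmoved in the last picture, and the job was handed in at about 21 s.

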